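# Stand the fallen carton back up in the display row

## Robot

A 7-joint arm with a two-finger parallel gripper is mounted at the origin on the work surface. World frame = base frame: x ahead of the robot, y to its left, z up, the work surface at z = 0. Lengths are in m, angles in rad, forces in N, time in s.
With the tool pointing down it reaches from about 0.4 to 0.85 m from the base axis. Payload 4.5 kg.
Tool frame: the origin (TCP) lies on the centre line of the jaws, within the pads' length; the fingertips stand 8 mm ahead of it and the grasp point (between the pads) lies 11 mm behind it; z points along the fingers, y is the line along which they close (so a half turn about z gives the same grasp; the last joint's range is limited). The gripper opens to 88 mm and grips with 3 to 60 N. Pads are 18 mm wide; open, the fingers measure 123 mm over their backs; the gripper's body (75 mm by 187 mm) begins 45 mm behind the grasp point.
Start: joints at [1.224, 0.689, -0.195, 1.565, 0.157, 0.902, -0.215], TCP at [0.232, -0.58, 0.247] pointing down, gripper open.
Joint ranges: [-3.01, 3.01], [-0.46, 2.08], [-1.47, 1.51], [0.13, 2.56], [-1, 4.14], [0.04, 2.09], [-2.66, 2.66]. Speed limits (rad/s): [2.57, 2.57, 3.14, 3.14, 3.14, 3.14, 3.14].

## Interface

Orientations are given as a unit quaternion [w, x, y, z].
In Python, from rig import ctrl gives the robot as it stands.
- The arm moves only by the shell command python3 -m inch 'ROWS'. ROWS is JSON, a list of rows, each a list of 5 numbers: the shift along the tool's x, y, z in m, then the turn about the tool's z in rad, then the gripper command: -1 is fully open, 1 is shut, values between are in proportion. A call has 1 to 5 rows; each row is the pose to reach, as a shift and turn from the pose commanded when the call began, along the tool's axes at that moment; what a row does not reach only later rows make up. A row lasts 1/10 s, in which the tool goes at most 50 mm and 8.59 degrees, less where a joint would pass 70% of its speed; a pose out of reach is approached as far as the arm can. A call with a gripper value outside its range is refused whole. The fingers move at their own pace and stop on an object; the grip force is fixed at half the most. Time passes only in rows, so rows that repeat a pose let the fingers close. It gives the time, the measured TCP pose, the force, the opening and the grip force at its end, in the units of the state.
- ctrl.state(): the state, without advancing time (a new reading comes with each control period).
- ctrl.get_image(name): name is "side" or "top" or "wrist"; returns a dict with "pixels" (420x560x3 uint8, red, green, blue), "fx", "fy", "cx", "cy" (pixels), "R" (3x3) and "t" (3): a world point X has camera coordinates R X + t; the wrist camera has in their place "hand_eye" (4x4, takes a point from camera to tool coordinates, whose origin is the TCP and whose axes are the flange's). Camera axes: x right, y down, z forward; pixel columns grow to the right and rows downward; lengths in m; the calibration is good to about 2 mm. A picture is of the moment at which its call begins: read the wrist's pose just before it. There is no depth.
- ctrl.hand_in(): hands the job in; it is judged then, once.
Trained networks look in a picture, given as the dict that the camera call returned (one of the last four; its "shot" number tells which), for a name from the list of things; names that differ only in an ending like _2 or _b are one class to them, and where a whole thing is asked for, a point or a joint stands for the part that bears it (a point fixed in the world has none). Each returns a list of dicts, best first, with "confidence" (0 to 1); they miss things now and then, are a little off and sometimes report something else, mostly with a low value. They report only what shows in the picture. A call takes as long as a camera call. They do not tell look-alikes from the thing itself.
- ctrl.look_for(picture, query): "centre" ([x, y, z] in m, in world coordinates, good to about 4 mm: the middle of the surface that is visible of it).
- ctrl.landmark_of(picture, query): "centre" ([x, y, z] in m, in world coordinates, good to about 4 mm: a listed point, or the origin of a listed thing).
The state is a dict: "time": time; "q": joint angles; "joint_vel": joint speeds; "tau": joint torques, N m; "tool_pos": TCP position; "tcp_rot": TCP orientation; "wrist_force": force on the tool from outside, world axes, zero at the start; "wrist_torque": the same for the moment, N m; "finger_gap": finger opening in m; "finger_force": force on a finger pad.
Only numpy, scipy, OpenCV 4.12 (cv2) and the standard library are available. Lean on these libraries where they do the work, as an engineer would, in place of code of your own. Each camera call takes 0.05 s, during which the arm holds its last target. There are 200 camera calls.

## Task

One of the three cartons of doughnut mix on the raised steel display ledge has fallen flat on its back. Without taking it off the ledge, first slide it away from the robot until its top end clearly sticks out over the ledge's open far edge (by about a quarter of its length), then tip it up onto its bottom end and push it so that it stands upright, square and up against the lip on the robot's side, in its own place in the row. Do not disturb the two standing cartons.

Things in the scene. Friction and masses are not known exactly. Their poses are not given: they have to be found in the camera images.
- ledge: Fixed steel ledge, solid block with upright faces, 177 mm deep (x), 500 long (y), flat top 90 above the counter. Origin: centre of its underside; its +x points towards the robot, z up. Open far edge at x = -88.5 mm. A lip along the robot-side (+x) edge, 12 mm thick, rises 40 above the top; its inner face is at x = +76.5, so the top is 165 deep.
- carton: The fallen carton: stiff closed box 140 long, 105 wide, 35 thick, 0.2 to 0.45 kg, flat on its back in one of three places 165 mm apart, 3 to 16 mm from the lip. Origin: on its back (underside as it lies), mid-width, 17.5 mm from the bottom end. x: along it to the bottom end (towards the lip); z: out of the cover (up). Standing right, x points down, z to ledge +x. Pressed on top with 10 to 15 N, a fingertip drags it.
- carton_head (a point): Middle of the edge between the carton's back face and its top end (the lower edge of the end farthest from the robot as it lies); axes as the carton's. Lifted by this end, the carton pivots on its bottom edge, which may slip along the ledge towards the lip, where it is stopped.
- carton_foot (a point): Centre of the carton's bottom end face (105 x 35 mm), the face that it must stand on; axes as the carton's. When the carton stands against the lip this point is 17.5 mm from the lip's inner face, on the ledge's top.
- box_a: A standing carton of the same kind (35 mm thick along its x, 105 mm wide along y, 140 mm tall), loose in another place of the row near the lip, cover to the robot. Origin: centre of its underside.
- box_b: The other standing carton, the same as box_a. Origin: centre of its underside.
- jar: Closed jar, 72 mm across, 120 mm tall, standing on the counter beyond the ledge's left end. Origin: centre of its underside.
- dispenser: Steel napkin dispenser, 110 x 130 x 140 mm tall, on the counter beyond the ledge's right end. Origin: centre of its underside.
Mind the look-alikes: they are no part of the job. What is shaped like the carton but orange or turquoise is not meant.

How it is judged:
On the way:
1. the carton, still lying flat, sticks out over the ledge's far edge by at least 15 mm (x of carton_head in the frame of ledge below -0.1035 m and angle between carton's own z axis and vertical below 0.3 rad), for 0.1 s.
At the end, for the whole second after the job is handed in: The carton stands at rest on its bottom end on the ledge, upright within 4 degrees, square to the ledge within 0.1 rad, cover to the lip side, at most 9 mm from the lip, its bottom end within 50 mm of where it lay; the other two stand within 15 mm of their starts (angle between carton's own x axis and vertical above 3.07 rad and angle between the z axis of carton and the x axis of ledge, either way round below 0.1 rad and x of carton_foot in the frame of ledge between 0.05 and 0.066 m and x of carton in the frame of ledge between 0.02 and 0.05 m and height (world z) of carton_foot between 0.085 and 0.095 m and distance of carton_foot from where it was at the start of the episode below 0.05 m and linear speed of carton below 0.01 m/s and angular speed of carton below 0.05 rad/s and distance of each of box_a, box_b from where it was at the start of the episode below 0.015 m and angle between each of box_a, box_b's own z axis and vertical below 0.07 rad); the robot touches nothing.
It fails at once if a standing carton is knocked (moved more than 20 mm or tipped more than 0.2 rad) (distance of any of box_a, box_b from where it was at the start of the episode above 0.02 m or angle between any of box_a, box_b's own z axis and vertical above 0.2 rad).
It fails at once if the fallen carton is taken or falls off the ledge (its bottom end more than 40 mm above the ledge's top or below it) (height (world z) of carton_foot above 0.13 m or height (world z) of carton_foot below 0.08 m).
It also fails if it takes over 64 s, if anything falls off the work surface, if the arm or the gripper's body presses on something with over 40 N, if the wrist force passes 120 N, or if a joint passes its speed limit or range.

## Working session

There is one attempt and no reset: what is moved stays moved. The work goes in short steps, Python scripts to look and compute and a shell command to move; the robot and the scene stay as the last step left them, time stands still between calls to the robot, and variables do not carry over. Pictures are saved under pics/ and viewed, at most 10 in all, crops included, and the job is handed in when it is done.

```bash
mkdir -p pics
cat > h.py <<'E'
from rig import ctrl
import cv2,numpy as np
def snap(n,f):
    p=ctrl.get_image(n); cv2.imwrite(f'pics/{f}.png',cv2.cvtColor(p['pixels'],cv2.COLOR_RGB2BGR)); return p
E
python3 - <<'E'
from h import *
for n in('top','side'):
    p=snap(n,n+'0'); print(n,p['R'],p['t'],p['fx'])
    for q in('ledge','carton','carton_head','carton_foot','box_a','jar','dispenser'):
        print(q,[(np.round(d['centre'],3).tolist(),round(d['confidence'],2)) for d in ctrl.landmark_of(p,q)][:4])
s=ctrl.state();print(s['time'],s['tool_pos'],s['tcp_rot'],s['finger_gap'])
E
```

```text
top [[-0.00341708 -0.99995033  0.00936231]
 [-0.98570116  0.00179082 -0.16849335]
 [ 0.16846821 -0.0098042  -0.98565833]] [-0.01159244  0.55782189  1.35591652] 538.0968682464905
ledge []
carton [([0.475, 0.028, 0.091], 0.89), ([0.371, 0.147, -0.002], 0.82), ([0.262, -0.25, 0.001], 0.74)]
carton_head [([0.689, -0.086, 0.0], 0.97), ([0.247, 0.153, 0.003], 0.96), ([0.304, -0.139, -0.001], 0.87)]
carton_foot [([0.449, 0.029, 0.107], 0.79), ([0.39, 0.145, 0.018], 0.75), ([0.821, -0.042, 0.016], 0.67)]
box_a [([0.462, -0.138, 0.094], 0.73), ([0.483, 0.204, 0.09], 0.61)]
jar [([0.494, 0.405, -0.001], 0.87)]
dispenser [([0.478, -0.448, -0.003], 0.69)]
side [[-0.68944101 -0.72429076  0.00860167]
 [-0.41507233  0.38531305 -0.82416553]
 [ 0.59362114 -0.57178383 -0.56628367]] [0.36577036 0.29168446 0.87191167] 466.72481827963514
ledge [([0.527, 0.025, 0.002], 0.92)]
carton [([0.803, -0.046, -0.003], 0.97), ([0.374, 0.144, 0.006], 0.96), ([0.469, 0.032, 0.085], 0.81), ([0.259, -0.246, -0.0], 0.75)]
carton_head [([0.59, 0.012, 0.088], 0.91), ([0.303, -0.138, 0.003], 0.91), ([0.689, -0.085, -0.001], 0.69), ([0.246, 0.157, -0.002], 0.57)]
carton_foot [([0.819, -0.039, 0.013], 0.88), ([0.453, 0.03, 0.107], 0.72), ([0.248, -0.271, 0.018], 0.62), ([0.498, 0.412, 0.001], 0.51)]
box_a [([0.485, 0.196, 0.088], 0.98), ([0.46, -0.132, 0.091], 0.73)]
jar [([0.5, 0.412, 0.002], 0.86)]
dispenser [([0.482, -0.447, 0.003], 0.82)]
0.8 [ 0.23236048 -0.58025057  0.24676721] [6.70960476e-05 9.81922793e-01 1.89281861e-01 3.57026512e-05] 0.08830956950300552
```

View pics/top0.png

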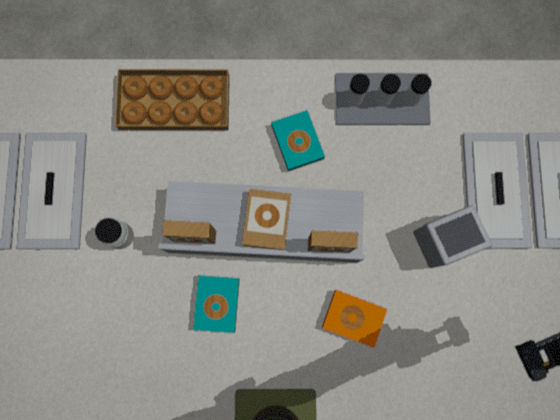

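View pics/side0.png

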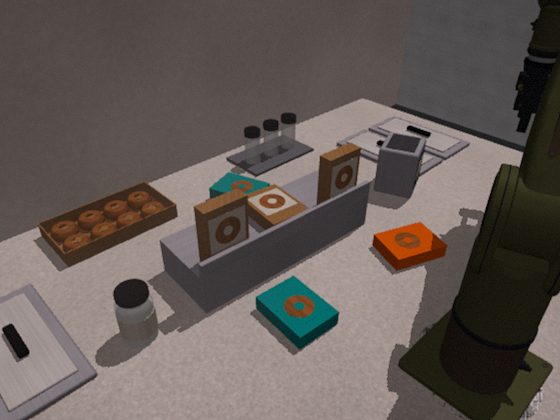

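The top view shows the fallen carton at about (267,217), with standing cartons at (189,231) and (333,240). The side view confirms this, with two turquoise and one orange look-alike on the counter. I'll enlarge the ledge for precise edges.

Run:
```python
from h import *
im=cv2.imread('pics/top0.png')[172:272,150:380]
cv2.imwrite('pics/crop0.png',cv2.resize(im,None,fx=3.4,fy=3.4,interpolation=cv2.INTER_CUBIC))
```

```text
(no output)
```

View pics/crop0.png

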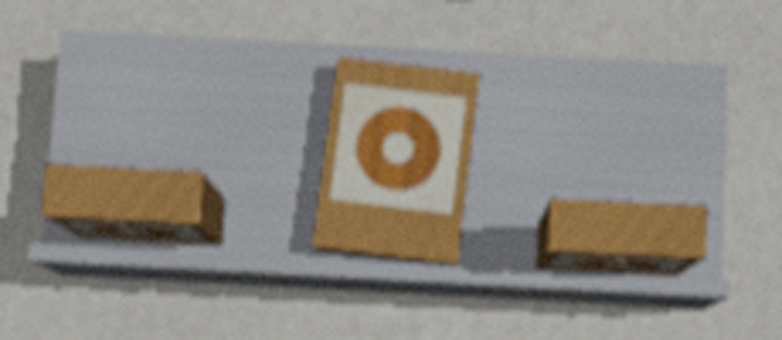

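The crop shows the ledge's far edge running (62,32)–(726,66), the lip's outer top edge (30,262)–(727,297), and the carton's cover corners at (338,58), (480,73), (459,262), (313,248).

```bash
cat >> h.py <<'E'
def px2w(p,uv,z):
    R,t=np.array(p['R']),np.array(p['t']); d=R.T@np.array([(uv[0]-p['cx'])/p['fx'],(uv[1]-p['cy'])/p['fy'],1]); c=-R.T@t
    return c+d*(z-c[2])/d[2]
E
python3 - <<'E'
from h import *
p=ctrl.get_image('top')
def c(u,v,z):
    w=px2w(p,((u+.5)/3.4+150-.5,(v+.5)/3.4+172-.5),z); print(np.round(w,4)); return w
def yaw(a,b): d=b-a; return np.arctan2(d[1],d[0])
print('ledge');a=c(62,32,.09);b=c(726,66,.09);print(yaw(b,a)-np.pi/2,np.linalg.norm(a-b))
a=c(30,246,.13);b=c(727,284,.13);print(yaw(b,a)-np.pi/2,np.linalg.norm(a-b))
print('carton');k=[c(u,v,.125) for u,v in((338,58),(480,73),(459,262),(313,248))]
print(sum(k)/4,yaw(k[3],k[0]),yaw(k[2],k[1]),yaw(k[1],k[0])-np.pi/2,np.linalg.norm(k[0]-k[3]),np.linalg.norm(k[0]-k[1]))
print('boxes')
for Q in(((46,165),(205,172),(205,225),(46,216)),((552,200),(707,205),(705,258),(548,250))):
    print(sum(c(u,v,.23) for u,v in Q)/4)
print(p['cx'],p['cy'],ctrl.state()['tool_pos'])
E
```

```text
ledge
[0.6233 0.2714 0.09  ]
[ 0.5966 -0.2257  0.09  ]
-0.053688177089333156 0.4977699431107657
[0.4584 0.2811 0.13  ]
[ 0.4301 -0.215   0.13  ]
-0.057086818480704515 0.49687463174894775
carton
[0.5958 0.0631 0.125 ]
[ 0.5845 -0.0403  0.125 ]
[ 0.4467 -0.0243  0.125 ]
[0.457  0.0801 0.125 ]
[0.52102611 0.01962652 0.125     ] -0.12207897583606475 -0.11544604097928975 -0.10886375209432275 0.13981926277729056 0.10398364980229181
boxes
[0.5017 0.2508 0.23  ]
[0.4968 0.1456 0.23  ]
[0.4615 0.145  0.23  ]
[0.4677 0.2497 0.23  ]
[0.48192148 0.19777223 0.23      ]
[ 0.4776 -0.0841  0.23  ]
[ 0.474  -0.1867  0.23  ]
[ 0.4389 -0.1844  0.23  ]
[ 0.4444 -0.081   0.23  ]
[ 0.45873804 -0.1340219   0.23      ]
279.55427189540194 209.06796576372142 [ 0.23231369 -0.58024775  0.24675434]
```

```bash
cat >> h.py <<'E'
def rel(x,y,z,a):
    """tool-frame shift & turn to world TCP x,y,z with tool x heading a"""
    s=ctrl.state(); w,i,j,k=s['tcp_rot']; h=2*np.arctan2(j,i); P=s['tool_pos']; D=np.array([x,y,z])-P
    t=(h-a+np.pi)%(2*np.pi)-np.pi
    print('t%.2f'%s['time'],'pos',np.round(P,4),'head %.3f'%h,'rel',np.round([D[0]*np.cos(h)+D[1]*np.sin(h),D[0]*np.sin(h)-D[1]*np.cos(h),-D[2],t],4),'F',np.round(s['wrist_force'],1),'gap',round(s['finger_gap'],3))
E
python3 -m inch '[[0,0,-0.05,0,-0.36],[0.125,-0.115,-0.055,0.12,-0.36],[0.16,-0.15,-0.055,0.25,-0.36],[0.20,-0.18,-0.055,0.38,-0.36],[0.23,-0.21,-0.055,0.498,-0.36]]'
python3 -c "
from h import *
rel(.521,.0196,.30,-.117)"
```

```text
time: 1.35
tool_pos: [0.3199, -0.3985, 0.3009]
tcp_rot: [0.0, 0.998, -0.061, 0.001]
wrist_force: [1.3, 0.1, -0.2]
finger_gap: 0.0601
finger_force: 0.0
t1.35 pos [ 0.3199 -0.3985  0.3009] head -0.123 rel [ 0.1483 -0.4396  0.0009 -0.0058] F [ 1.3  0.1 -0.2] gap 0.06
```

```bash
python3 -m inch '[[0.015,-0.044,0,0,-0.36],[0.03,-0.088,0,0,-0.36],[0.045,-0.132,0,0,-0.36],[0.06,-0.176,0,0,-0.36],[0.074,-0.22,0,0,-0.36]]' >/dev/null
python3 -m inch '[[0.015,-0.044,0,0,-0.36],[0.03,-0.088,0,0,-0.36],[0.045,-0.132,0,0,-0.36],[0.06,-0.176,0,0,-0.36],[0.074,-0.22,0,0,-0.36]]' >/dev/null
python3 -c "
from h import *
rel(.521,.0196,.14,-.117)"
```

```text
t2.35 pos [0.5183 0.0214 0.3007] head -0.117 rel [ 2.800e-03  1.500e-03  1.607e-01 -1.000e-04] F [ 1.4 -0.6 -0.9] gap 0.06
```

```bash
python3 -m inch '[[0.018,0,0.05,0,-0.36],[0.018,0,0.10,0,-0.36],[0.018,0,0.145,0,-0.36],[0.018,0,0.158,0,-0.36],[0.018,0,0.162,0,-0.36]]'
python3 -m inch '[[0,0,0.003,0,-0.36],[0,0,0.006,0,-0.36],[0,0,0.006,0,-0.36]]'
python3 -c "
from h import *
rel(.536,.018,.133,-.117)"
```

```text
time: 2.85
tool_pos: [0.5343, 0.0174, 0.1364]
tcp_rot: [0.0, 0.998, -0.058, -0.002]
wrist_force: [-0.2, 0.4, 0.9]
finger_gap: 0.0595
finger_force: 0.0
time: 3.15
tool_pos: [0.5365, 0.0174, 0.1337]
tcp_rot: [-0.0, 0.998, -0.059, 0.001]
wrist_force: [0.0, 1.0, 0.0]
finger_gap: 0.06
finger_force: 0.0
t3.15 pos [0.5365 0.0174 0.1337] head -0.117 rel [-0.0006 -0.0005  0.0007 -0.0003] F [0. 1. 0.] gap 0.06
```

```bash
for i in 1 2; do python3 -m inch '[[0,0,0.001,0,-0.36],[0,0,0.002,0,-0.36],[0,0,0.002,0,-0.36]]' | sed -n '1,2p;4p'; done
```

```text
time: 3.45
tool_pos: [0.5365, 0.0174, 0.1334]
wrist_force: [-3.8, 0.1, 18.1]
time: 3.75
tool_pos: [0.5365, 0.0174, 0.1333]
wrist_force: [-7.8, 0.4, 37.1]
```

```bash
python3 -m inch '[[0,0,-0.0022,0,-0.36],[0,0,-0.0022,0,-0.36]]' | sed -n '1,2p;4p'
python3 -m inch '[[0.006,0,0,-0.01,-0.36],[0.012,-0.001,0,-0.02,-0.36],[0.018,-0.001,0,-0.03,-0.36],[0.024,-0.0015,0,-0.04,-0.36],[0.03,-0.002,0,-0.05,-0.36]]' | sed -n '1,2p;4p'
python3 -c "
from h import *
p=ctrl.get_image('top')
for q in('carton','carton_head','carton_foot'): print(q,[(np.round(d['centre'],3).tolist(),round(d['confidence'],2)) for d in ctrl.landmark_of(p,q)][:4])
rel(.536,.018,.133,-.056)"
```

```text
time: 3.95
tool_pos: [0.5366, 0.0174, 0.1334]
wrist_force: [-3.0, 0.3, 19.0]
time: 4.45
tool_pos: [0.5612, 0.0162, 0.1334]
wrist_force: [-14.3, 0.1, 27.8]
carton [([0.802, -0.039, -0.001], 0.84), ([0.262, -0.251, 0.001], 0.65), ([0.369, 0.147, -0.001], 0.56)]
carton_head [([0.689, -0.086, 0.003], 0.77), ([0.249, 0.157, 0.005], 0.57), ([0.303, -0.137, 0.003], 0.57)]
carton_foot [([0.394, 0.147, 0.016], 0.85), ([0.822, -0.04, 0.016], 0.78), ([0.256, -0.27, 0.016], 0.67), ([0.48, -0.446, -0.002], 0.66)]
t4.65 pos [0.5629 0.0161 0.1334] head -0.067 rel [-0.027  -0.0001  0.0004 -0.0106] F [-11.2  -0.7  25. ] gap 0.06
```

```bash
python3 -m inch '[[0.006,0,-0.0005,-0.005,-0.36],[0.012,0,-0.0005,-0.01,-0.36],[0.018,0,-0.0005,-0.011,-0.36],[0.024,0,-0.0005,-0.011,-0.36],[0.028,0,-0.0005,-0.011,-0.36]]' | sed -n '1,2p;4p'
python3 -c "
from h import *
p=snap('side','side1')
for q in('carton','carton_head','carton_foot'): print(q,[(np.round(d['centre'],3).tolist(),round(d['confidence'],2)) for d in ctrl.landmark_of(p,q)][:4])
rel(.536,.018,.133,-.056)"
```

```text
time: 5.15
tool_pos: [0.5909, 0.0143, 0.1335]
wrist_force: [-10.5, 0.7, 21.3]
carton [([0.264, -0.246, -0.002], 0.87), ([0.805, -0.044, -0.003], 0.81), ([0.372, 0.145, 0.003], 0.79), ([0.523, 0.026, 0.086], 0.55)]
carton_head [([0.303, -0.138, 0.001], 0.9), ([0.25, 0.159, -0.003], 0.57)]
carton_foot [([0.385, 0.145, 0.015], 0.67), ([0.248, -0.271, 0.016], 0.64), ([0.509, 0.024, 0.108], 0.55), ([0.822, -0.038, 0.012], 0.54)]
t5.35 pos [0.5917 0.0142 0.1335] head -0.056 rel [-0.0558 -0.0006  0.0005 -0.0001] F [-8.2  1.5 17.9] gap 0.06
```

View pics/side1.png

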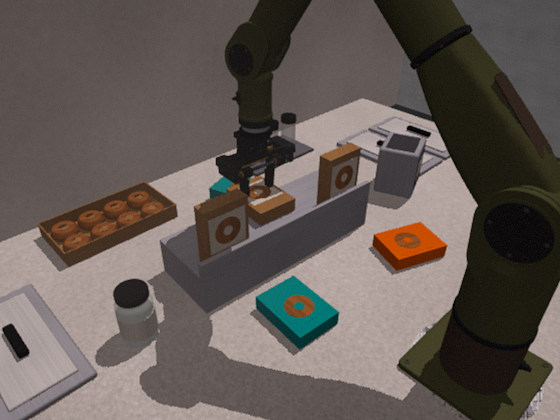

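The carton has slid out about 55 mm: the foot is now near (0.509, 0.024), and the cartons either side haven't moved. The tool can't tilt, so I'll push the head end back until the foot is at the lip. Then I'll lift by friction at the lower edge of the end face.

```bash
python3 -m inch '[[0,0,-0.03,0,-0.36],[0.01,0,-0.045,0,-0.36],[0.05,0,-0.045,0,-0.36],[0.085,0,-0.045,0,-0.36],[0.085,0,-0.045,0,-0.36]]' | sed -n '1,2p;4p'
python3 -c "
from h import *
p=snap('top','top2')
for q in('carton','carton_head','carton_foot'): print(q,[(np.round(d['centre'],3).tolist(),round(d['confidence'],2)) for d in ctrl.landmark_of(p,q)][:4])
p=snap('wrist','wrist2')
rel(.6755,.0095,.1015,-.056)
cv2.imwrite('pics/m.png',np.hstack([cv2.imread('pics/top2.png')[140:290,130:390],cv2.resize(cv2.imread('pics/wrist2.png'),(200,150))]))
im=cv2.imread('pics/top2.png')[140:290,130:390]
cv2.imwrite('pics/m.png',np.hstack([cv2.resize(im,(440,254)),cv2.resize(cv2.imread('pics/wrist2.png'),(339,254))]))
"
```

```text
time: 5.85
tool_pos: [0.6829, 0.0087, 0.1771]
wrist_force: [-0.6, -0.7, -0.7]
carton [([0.265, -0.251, 0.0], 0.65), ([0.804, -0.039, 0.001], 0.62), ([0.368, 0.147, -0.002], 0.61)]
carton_head [([0.301, -0.14, 0.0], 0.78), ([0.247, 0.156, 0.006], 0.73), ([0.685, -0.088, 0.001], 0.66), ([0.483, -0.448, -0.0], 0.61)]
carton_foot [([0.257, -0.267, 0.015], 0.83), ([0.82, -0.041, 0.018], 0.79), ([0.384, 0.144, 0.021], 0.68), ([0.48, -0.448, -0.002], 0.46)]
t6.10 pos [0.677  0.0093 0.1762] head -0.056 rel [-0.0016 -0.0001  0.0747  0.0002] F [ 0.1 -1.   1.2] gap 0.06
```

View pics/m.png

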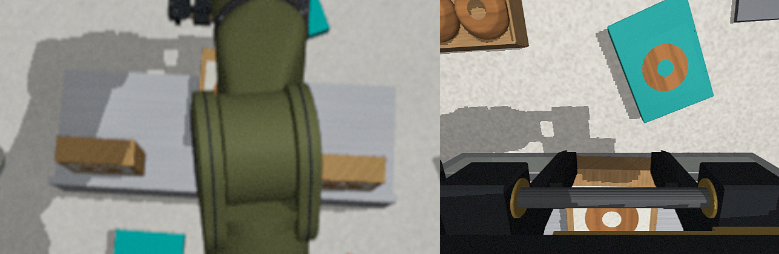

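The top view is blocked by the arm. The wrist view shows the carton's head end centred between the fingertips. Descending beyond the end, then pushing back.

```bash
python3 -m inch '[[0,0,0.045,0,-0.36],[0,0,0.0745,0,-0.36],[0,0,0.0745,0,-0.36]]' | sed -n '1,2p;4p'
python3 -m inch '[[-0.01,0,0,0,-0.36],[-0.02,0,0,0,-0.36],[-0.03,0,0,0,-0.36],[-0.04,0,0,0,-0.36]]' | sed -n '1,2p;4p'
python3 -m inch '[[-0.01,0,0,0,-0.36],[-0.02,0,0,0,-0.36],[-0.03,0,0,0,-0.36],[-0.03,0,0,0,-0.36]]' | sed -n '1,2p;4p'
```

```text
time: 6.4
tool_pos: [0.6739, 0.0092, 0.0977]
wrist_force: [-0.4, -0.6, -0.0]
time: 6.8
tool_pos: [0.6393, 0.0116, 0.104]
wrist_force: [1.1, 0.2, -0.8]
time: 7.2
tool_pos: [0.6079, 0.0134, 0.1036]
wrist_force: [-0.1, -0.2, 0.3]
```

```bash
python3 -c "
from h import *
rel(.594,.0137,.1015,-.056)"
python3 -m inch '[[-0.005,0,0.001,0,-0.36],[-0.01,0,0.0015,0,-0.36],[-0.01,0,0.0015,0,-0.36]]' | sed -n '1,2p;4p'
python3 -m inch '[[-0.002,0,0,0,-0.36],[-0.004,0,0,0,-0.36],[-0.004,0,0,0,-0.36]]' | sed -n '1,2p;4p'
```

```text
t7.20 pos [0.6079 0.0134 0.1036] head -0.056 rel [-0.0139  0.0004  0.0021  0.0003] F [-0.1 -0.2  0.3] gap 0.06
time: 7.5
tool_pos: [0.5986, 0.0138, 0.1007]
wrist_force: [1.1, -0.2, 1.4]
time: 7.8
tool_pos: [0.598, 0.014, 0.1008]
wrist_force: [7.2, -1.6, -1.6]
```

```bash
python3 -m inch '[[-0.001,0,0,0,-0.36],[-0.001,0,0,0,-0.36]]' | sed -n '1,2p;4p'
python3 -c "
from h import *
p=snap('side','side3')
for q in('carton','carton_head','carton_foot'): print(q,[(np.round(d['centre'],3).tolist(),round(d['confidence'],2)) for d in ctrl.landmark_of(p,q)][:6])
im=cv2.imread('pics/side3.png')[130:310,150:390]
cv2.imwrite('pics/m3.png',cv2.resize(im,None,fx=3,fy=3,interpolation=cv2.INTER_CUBIC))
"
```

```text
time: 8.0
tool_pos: [0.598, 0.014, 0.101]
wrist_force: [8.9, 0.3, -1.4]
carton [([0.462, 0.028, 0.086], 0.87), ([0.261, -0.248, 0.001], 0.86), ([0.801, -0.046, 0.0], 0.71), ([0.374, 0.148, 0.004], 0.67)]
carton_head [([0.306, -0.137, -0.001], 0.82), ([0.251, 0.156, -0.002], 0.69), ([0.584, 0.013, 0.09], 0.66), ([0.69, -0.082, 0.0], 0.51)]
carton_foot [([0.381, 0.143, 0.017], 0.98), ([0.248, -0.273, 0.02], 0.96), ([0.449, 0.025, 0.106], 0.91), ([0.819, -0.037, 0.014], 0.84)]
```

View pics/m3.png

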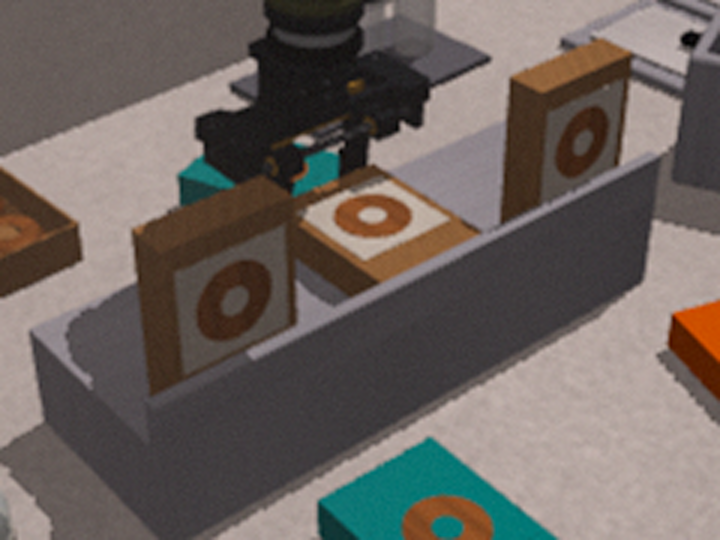

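The carton lies flat with its foot against the lip and the fingers at its far end. Adding pressure and lifting a little.

```bash
python3 -m inch '[[-0.001,0,0,0,-0.36],[-0.002,0,0,0,-0.36],[-0.002,0,-0.001,0,-0.36],[-0.002,0,-0.002,0,-0.36],[-0.002,0,-0.003,0,-0.36]]' | sed -n '1,2p;4p'
python3 -m inch '[[0,0,-0.001,0,-0.36],[0,0,-0.002,0,-0.36],[0,0,-0.003,0,-0.36],[0,0,-0.004,0,-0.36],[0,0,-0.004,0,-0.36]]' | sed -n '1,2p;4p'
```

```text
time: 8.7
tool_pos: [0.5983, 0.014, 0.1044]
wrist_force: [12.3, -1.3, -4.9]
time: 9.2
tool_pos: [0.5988, 0.014, 0.1086]
wrist_force: [12.3, -1.3, -4.0]
```

```bash
python3 -m inch '[[0,0,-0.002,0,-0.36],[0,0,-0.004,0,-0.36],[0,0,-0.006,0,-0.36],[0,0,-0.008,0,-0.36],[0,0,-0.008,0,-0.36]]' | sed -n '1,2p;4p'
python3 -c "
from h import *
p=snap('side','side4')
for q in('carton','carton_head','carton_foot'): print(q,[(np.round(d['centre'],3).tolist(),round(d['confidence'],2)) for d in ctrl.landmark_of(p,q)][:6])
im=cv2.imread('pics/side4.png')[160:260,210:340]
cv2.imwrite('pics/m4.png',cv2.resize(im,None,fx=4,fy=4,interpolation=cv2.INTER_CUBIC))
"
```

```text
time: 9.7
tool_pos: [0.5998, 0.0139, 0.1171]
wrist_force: [13.9, -2.0, -3.1]
carton [([0.262, -0.25, -0.0], 0.92), ([0.372, 0.145, 0.004], 0.8), ([0.466, 0.024, 0.089], 0.67), ([0.483, 0.199, 0.091], 0.66), ([0.803, -0.046, -0.002], 0.61)]
carton_head [([0.586, 0.013, 0.104], 0.89), ([0.304, -0.141, -0.0], 0.8)]
carton_foot [([0.384, 0.149, 0.017], 0.94), ([0.818, -0.039, 0.015], 0.69), ([0.449, 0.024, 0.105], 0.63), ([0.249, -0.272, 0.018], 0.59)]
```

View pics/m4.png

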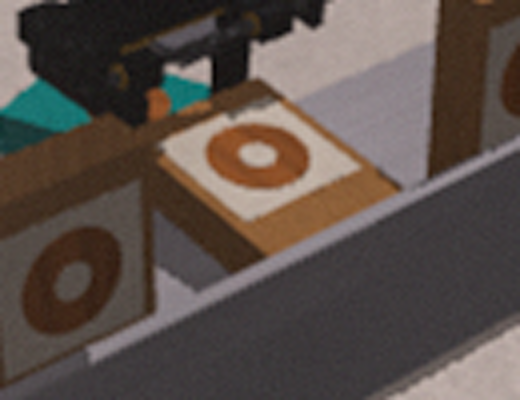

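The carton's head end has risen with the fingers (network: head z = 0.104), so friction is holding. Continuing along the arc.

```bash
python3 -m inch '[[0,0,-0.003,0,-0.36],[0,0,-0.006,0,-0.36],[0,0,-0.009,0,-0.36],[0,0,-0.012,0,-0.36],[0,0,-0.015,0,-0.36]]' | sed -n '1,2p;4p'
python3 -m inch '[[0,0,-0.003,0,-0.36],[0,0,-0.006,0,-0.36],[-0.0005,0,-0.009,0,-0.36],[-0.001,0,-0.012,0,-0.36],[-0.001,0,-0.015,0,-0.36]]' | sed -n '1,2p;4p'
python3 -c "
from h import *
p=snap('side','side5')
for q in('carton_head','carton_foot'): print(q,[(np.round(d['centre'],3).tolist(),round(d['confidence'],2)) for d in ctrl.landmark_of(p,q)][:6])
"
```

```text
time: 10.4
tool_pos: [0.6003, 0.0139, 0.1324]
wrist_force: [14.2, -0.7, -2.2]
time: 10.9
tool_pos: [0.5993, 0.014, 0.1477]
wrist_force: [14.2, -2.1, 0.2]
carton_head [([0.587, 0.016, 0.137], 0.7), ([0.249, 0.155, -0.005], 0.7), ([0.303, -0.138, 0.002], 0.68)]
carton_foot [([0.25, -0.274, 0.018], 0.96), ([0.456, 0.023, 0.107], 0.94), ([0.819, -0.037, 0.016], 0.77), ([0.384, 0.148, 0.016], 0.69)]
```

```bash
python3 -m inch '[[-0.0003,0,-0.003,0,-0.36],[-0.0008,0,-0.006,0,-0.36],[-0.0013,0,-0.009,0,-0.36],[-0.002,0,-0.012,0,-0.36],[-0.0026,0,-0.015,0,-0.36]]' | sed -n '1,2p;4p'
python3 -m inch '[[-0.0008,0,-0.003,0,-0.36],[-0.0016,0,-0.006,0,-0.36],[-0.0026,0,-0.009,0,-0.36],[-0.0036,0,-0.012,0,-0.36],[-0.0048,0,-0.015,0,-0.36]]' | sed -n '1,2p;4p'
python3 -c "
from h import *
p=snap('side','side6')
for q in('carton_head','carton_foot'): print(q,[(np.round(d['centre'],3).tolist(),round(d['confidence'],2)) for d in ctrl.landmark_of(p,q)][:6])
"
```

```text
time: 11.55
tool_pos: [0.5967, 0.0141, 0.1629]
wrist_force: [14.5, -2.1, 1.8]
time: 12.05
tool_pos: [0.5923, 0.0144, 0.1783]
wrist_force: [14.4, -1.4, 3.2]
carton_head [([0.249, 0.158, -0.004], 0.89), ([0.304, -0.137, 0.003], 0.82), ([0.582, 0.016, 0.166], 0.67)]
carton_foot [([0.384, 0.145, 0.015], 0.97), ([0.821, -0.04, 0.015], 0.92), ([0.456, 0.023, 0.112], 0.91), ([0.251, -0.27, 0.018], 0.91), ([0.499, 0.412, -0.0], 0.48)]
```

```bash
python3 -m inch '[[-0.0012,0,-0.0026,0,-0.36],[-0.0024,0,-0.0052,0,-0.36],[-0.0037,0,-0.0078,0,-0.36],[-0.0051,0,-0.0104,0,-0.36],[-0.0067,0,-0.013,0,-0.36]]' | sed -n '1,2p;4p'
python3 -m inch '[[-0.0012,0,-0.002,0,-0.36],[-0.0025,0,-0.004,0,-0.36],[-0.0039,0,-0.006,0,-0.36],[-0.0054,0,-0.008,0,-0.36],[-0.007,0,-0.01,0,-0.36]]' | sed -n '1,2p;4p'
python3 -c "
from h import *
p=snap('side','side7')
for q in('carton_head','carton_foot'): print(q,[(np.round(d['centre'],3).tolist(),round(d['confidence'],2)) for d in ctrl.landmark_of(p,q)][:6])
"
```

```text
time: 12.7
tool_pos: [0.5834, 0.015, 0.1908]
wrist_force: [11.3, 0.1, 4.3]
time: 13.2
tool_pos: [0.5761, 0.0154, 0.2008]
wrist_force: [10.7, -1.7, 5.4]
carton_head [([0.568, 0.016, 0.187], 0.95), ([0.251, 0.159, -0.003], 0.71), ([0.302, -0.137, -0.0], 0.6)]
carton_foot [([0.38, 0.145, 0.017], 0.95), ([0.249, -0.271, 0.018], 0.87), ([0.461, 0.023, 0.102], 0.79), ([0.82, -0.035, 0.013], 0.77)]
```

```bash
python3 -m inch '[[-0.0017,0,-0.002,0,-0.36],[-0.0034,0,-0.004,0,-0.36],[-0.0053,0,-0.006,0,-0.36],[-0.0073,0,-0.008,0,-0.36],[-0.0095,0,-0.01,0,-0.36]]' | sed -n '1,2p;4p'
python3 -m inch '[[-0.0018,0,-0.0016,0,-0.36],[-0.0037,0,-0.0032,0,-0.36],[-0.0056,0,-0.0048,0,-0.36],[-0.0076,0,-0.0064,0,-0.36],[-0.0097,0,-0.008,0,-0.36]]' | sed -n '1,2p;4p'
python3 -c "
from h import *
p=snap('side','side8')
for q in('carton_head','carton_foot'): print(q,[(np.round(d['centre'],3).tolist(),round(d['confidence'],2)) for d in ctrl.landmark_of(p,q)][:6])
im=cv2.imread('pics/side8.png')[110:270,190:370]
cv2.imwrite('pics/m8.png',cv2.resize(im,None,fx=3,fy=3,interpolation=cv2.INTER_CUBIC))
"
```

```text
time: 13.85
tool_pos: [0.5664, 0.016, 0.2109]
wrist_force: [10.2, -0.0, 7.2]
time: 14.35
tool_pos: [0.5562, 0.0166, 0.2189]
wrist_force: [7.9, -0.3, 9.5]
carton_head [([0.686, -0.084, -0.003], 0.97), ([0.301, -0.138, 0.002], 0.91), ([0.248, 0.157, -0.004], 0.87), ([0.549, 0.018, 0.208], 0.63)]
carton_foot [([0.248, -0.271, 0.017], 0.95), ([0.462, 0.024, 0.096], 0.87), ([0.385, 0.146, 0.016], 0.83), ([0.823, -0.036, 0.011], 0.68), ([0.547, 0.015, 0.206], 0.38)]
```

View pics/m8.png

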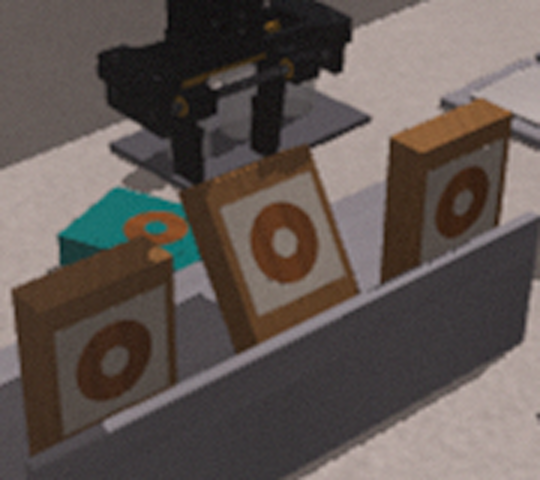

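The carton is tilted about 57° and square with the row. Continuing.

```bash
python3 -m inch '[[-0.0022,0,-0.0016,0,-0.36],[-0.0045,0,-0.0032,0,-0.36],[-0.0068,0,-0.0047,0,-0.36],[-0.0092,0,-0.0061,0,-0.36],[-0.0116,0,-0.0074,0,-0.36]]' | sed -n '1,2p;4p'
python3 -m inch '[[-0.0022,0,-0.0011,0,-0.36],[-0.0044,0,-0.0022,0,-0.36],[-0.0066,0,-0.0033,0,-0.36],[-0.0088,0,-0.0043,0,-0.36],[-0.0105,0,-0.005,0,-0.36]]' | sed -n '1,2p;4p'
python3 -c "
from h import *
p=snap('side','side9')
for q in('carton_head','carton_foot'): print(q,[(np.round(d['centre'],3).tolist(),round(d['confidence'],2)) for d in ctrl.landmark_of(p,q)][:6])
"
```

```text
time: 15.0
tool_pos: [0.5438, 0.0173, 0.2262]
wrist_force: [7.9, -0.2, 9.7]
time: 15.5
tool_pos: [0.5325, 0.018, 0.231]
wrist_force: [5.0, -1.0, 10.3]
carton_head [([0.305, -0.139, 0.001], 0.8), ([0.525, 0.019, 0.223], 0.63), ([0.247, 0.156, -0.005], 0.59), ([0.484, -0.446, -0.0], 0.23)]
carton_foot [([0.817, -0.039, 0.013], 0.91), ([0.251, -0.271, 0.017], 0.73), ([0.385, 0.144, 0.018], 0.72), ([0.464, 0.022, 0.093], 0.6)]
```

```bash
python3 -m inch '[[-0.002,0,-0.001,0,-0.36],[-0.004,0,-0.002,0,-0.36],[-0.006,0,-0.0028,0,-0.36],[-0.008,0,-0.0036,0,-0.36],[-0.01,0,-0.0044,0,-0.36]]' | sed -n '1,2p;4p'
python3 -m inch '[[-0.0018,0,-0.0008,0,-0.36],[-0.0036,0,-0.0016,0,-0.36],[-0.0054,0,-0.0022,0,-0.36],[-0.0072,0,-0.0028,0,-0.36],[-0.0072,0,-0.0028,0,-0.36]]' | sed -n '1,2p;4p'
python3 -c "
from h import *
p=snap('side','side10')
for q in('carton_head','carton_foot'): print(q,[(np.round(d['centre'],3).tolist(),round(d['confidence'],2)) for d in ctrl.landmark_of(p,q)][:6])
im=cv2.imread('pics/side10.png')[110:270,190:370]
cv2.imwrite('pics/m10.png',cv2.resize(im,None,fx=3,fy=3,interpolation=cv2.INTER_CUBIC))
"
```

```text
time: 16.15
tool_pos: [0.5208, 0.0186, 0.2347]
wrist_force: [3.7, -0.4, 8.8]
time: 16.65
tool_pos: [0.5116, 0.019, 0.2366]
wrist_force: [1.2, 0.9, 6.6]
carton_head [([0.691, -0.083, 0.0], 0.92), ([0.502, 0.017, 0.227], 0.73), ([0.303, -0.138, 0.0], 0.63)]
carton_foot [([0.822, -0.039, 0.013], 0.86), ([0.249, -0.272, 0.02], 0.79), ([0.386, 0.145, 0.018], 0.67), ([0.466, 0.024, 0.092], 0.62)]
```

View pics/m10.png

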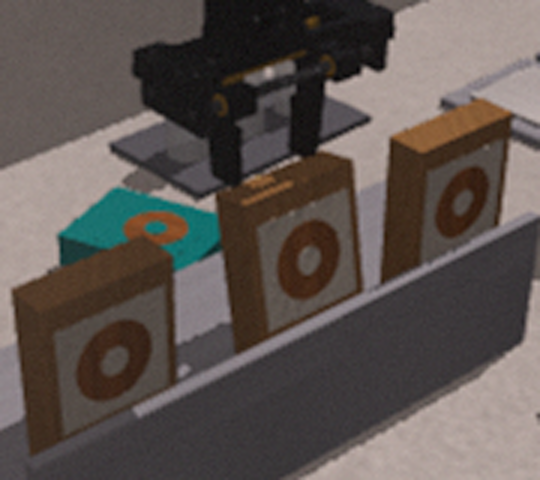

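About 8° short of upright and past the balance point. I'll nudge a little further, then lift clear.

```bash
python3 -m inch '[[-0.0018,0,-0.0006,0,-0.36],[-0.0036,0,-0.0012,0,-0.36],[-0.0054,0,-0.0018,0,-0.36],[-0.007,0,-0.0024,0,-0.36],[-0.008,0,-0.0028,0,-0.36]]' | sed -n '1,2p;4p'
python3 -m inch '[[0,0,-0.0015,0,-0.36],[0.001,0,-0.004,0,-0.36],[0.003,0,-0.01,0,-0.36],[0.003,0,-0.04,0,-0.36],[0.003,0,-0.075,0,-0.36]]' | sed -n '1,2p;4p'
python3 -c "
from h import *
p=snap('side','side11')
for q in('carton_head','carton_foot'): print(q,[(np.round(d['centre'],3).tolist(),round(d['confidence'],2)) for d in ctrl.landmark_of(p,q)][:6])
rel(.484,.02,.30,-.056)
im=cv2.imread('pics/side11.png')[110:270,190:370]
cv2.imwrite('pics/m11.png',cv2.resize(im,None,fx=3,fy=3,interpolation=cv2.INTER_CUBIC))
"
```

```text
time: 17.3
tool_pos: [0.5019, 0.0189, 0.2381]
wrist_force: [-0.4, -0.0, 0.3]
time: 17.8
tool_pos: [0.5053, 0.0187, 0.3139]
wrist_force: [1.3, -1.0, 0.1]
carton_head [([0.246, 0.16, -0.003], 0.97), ([0.305, -0.136, 0.002], 0.71), ([0.689, -0.084, -0.002], 0.7), ([0.478, 0.021, 0.23], 0.63), ([0.482, 0.026, 0.108], 0.38)]
carton_foot [([0.465, 0.02, 0.088], 0.86), ([0.382, 0.148, 0.017], 0.68), ([0.249, -0.273, 0.014], 0.65), ([0.818, -0.036, 0.013], 0.59)]
t17.95 pos [0.5076 0.019  0.3158] head -0.057 rel [-0.0236  0.0003  0.0158 -0.0005] F [-1.   0.7 -0.2] gap 0.06
```

View pics/m11.png

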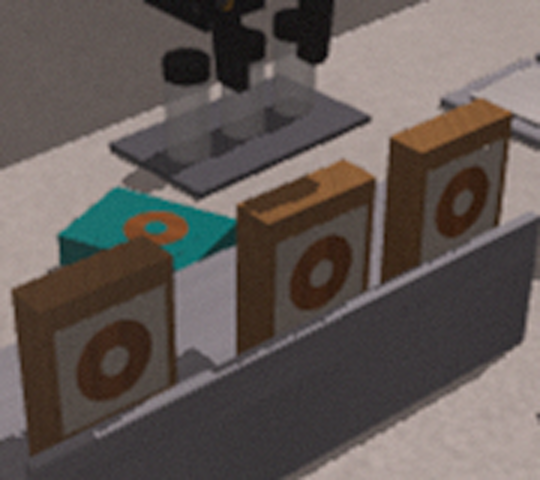

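It stands upright and in line. I've used all ten picture views, so I'll pull the arm clear and measure the gap numerically with averaged readings.

```bash
python3 -m inch '[[0.03,0.03,-0.03,0,-0.36],[0.03,0.07,-0.05,0,-0.36],[0.03,0.11,-0.05,0,-0.36],[0.03,0.16,-0.05,0,-0.36],[0.03,0.21,-0.05,0,-0.36]]' | sed -n '1,2p;4p'
python3 -m inch '[[0,0.05,0,0,-0.36],[0,0.1,0,0,-0.36],[0,0.15,0,0,-0.36],[-0.03,0.19,0,0,-0.36],[-0.06,0.2,0,0,-0.36]]' | sed -n '1,2p;4p'
cat > meas.py <<'E'
from h import *
C=np.array([.5216,.0278]);n=np.array([.9984,-.056]);m=np.array([.056,.9984])
G={'carton_foot':[.465,.02,.09],'carton_head':[.48,.02,.23],'carton':[.48,.02,.107],'box_a':[.482,.198,.09],'box_b':[.459,-.134,.09]}
A={}
for c in('side','top'):
  for i in range(5):
    p=ctrl.get_image(c)
    for q,g in G.items():
      for d in ctrl.landmark_of(p,q):
        if np.linalg.norm(np.array(d['centre'])-g)<.03: A.setdefault((q,c),[]).append(d['centre']);break
for k,v in sorted(A.items()):
  v=np.array(v);a=v.mean(0);D=a[:2]-C
  print(k,len(v),np.round(a,4),'lx %.4f ly %.4f'%(-D@n,D@m),np.round(v.std(0),4))
E
python3 meas.py
```

```text
time: 18.45
tool_pos: [0.5235, -0.1938, 0.3627]
wrist_force: [1.2, 0.0, 0.4]
time: 18.95
tool_pos: [0.4498, -0.3941, 0.3613]
wrist_force: [-1.0, 0.8, 0.0]
('box_a', 'side') 5 [0.4849 0.1966 0.0907] lx 0.0461 ly 0.1665 [0.0013 0.0014 0.0017]
('box_a', 'top') 5 [0.4842 0.2034 0.0886] lx 0.0472 ly 0.1732 [0.0013 0.001  0.0016]
('box_b', 'side') 5 [ 0.4606 -0.1303  0.0907] lx 0.0521 ly -0.1612 [0.0016 0.0009 0.0016]
('box_b', 'top') 5 [ 0.4629 -0.1371  0.0929] lx 0.0494 ly -0.1679 [0.0007 0.0018 0.0009]
('carton', 'side') 5 [0.4827 0.0235 0.1044] lx 0.0386 ly -0.0065 [0.0016 0.001  0.001 ]
('carton', 'top') 4 [0.4868 0.0218 0.1072] lx 0.0344 ly -0.0079 [0.0013 0.0016 0.0004]
('carton_foot', 'side') 5 [0.47   0.0226 0.0947] lx 0.0512 ly -0.0081 [0.0079 0.0014 0.0063]
('carton_foot', 'top') 1 [0.4874 0.0232 0.1071] lx 0.0339 ly -0.0065 [0. 0. 0.]
('carton_head', 'side') 4 [0.4802 0.0204 0.2292] lx 0.0409 ly -0.0097 [0.001  0.0014 0.0007]
('carton_head', 'top') 5 [0.483 0.022 0.229] lx 0.0382 ly -0.0080 [0.0009 0.0021 0.0015]
```

Run:
```python
from h import *
p=snap('top','top12'); im=p['pixels']; hsv=cv2.cvtColor(im,cv2.COLOR_RGB2HSV)
M=cv2.inRange(hsv,(8,90,110),(25,255,255)); M[:170]=0;M[280:]=0;M[:,:150]=0;M[:,380:]=0
k,L,S,c=cv2.connectedComponentsWithStats(M)
n=np.array([.9984,-.056]);C=np.array([.5216,.0278])
for i in range(1,k):
    if S[i,4]<150: continue
    ys,xs=np.nonzero(L==i); W=np.array([px2w(p,(x,y),.23)[:2] for x,y in zip(xs,ys)]).astype(np.float32)
    w=np.linalg.svd(W-W.mean(0),full_matrices=False)[2][0]; r=cv2.minAreaRect(W*1000)
    print(S[i],'centre',W.mean(0),'lx',-(W.mean(0)-C)@n,'yaw',np.arctan(-w[0]/w[1]),'rect',np.round(r[1],1),round(r[2],1))
s=ctrl.state();print(s['time'],s['wrist_force'])
```

```text
[163 221  47  17 682] centre [0.48175994 0.19967598] lx 0.049401375004425 yaw -0.056801297 rect [104.1  33.5] 86.8
[242 229  47  17 675] centre [0.46333835 0.0222006 ] lx 0.05785486993767257 yaw -0.05520946 rect [102.7  33.5] 86.8
22.0 [ 0.22392962 -0.76429522  0.01530468]
```

The carton's top centre is 58 mm from the ledge origin (flush would be 59 mm), and its yaw matches the ledge. Neither neighbour has moved, so I'm handing in.

```bash
python3 -c "
from rig import ctrl
print(ctrl.hand_in())"
```

```text
the job is handed in; nothing more can be done
None
```

I slid the fallen carton out over the far edge by about a quarter of its length, tipped it upright and stood it square in its place about 1 mm from the lip by camera, with the two standing cartons unmoved within camera accuracy; the job is handed in, but no verdict came back.

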